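Demould a bracket from a hand mould

ROBOT

A 7-joint arm with a two-finger parallel gripper is mounted at the origin on the work surface. World frame = base frame: x ahead of the robot, y to its left, z up, the work surface at z = 0. Lengths are in mm, angles in rad, forces in N, time in s.
With the tool pointing down it reaches from about 400 to 900 mm from the base axis. Payload 5.5 kg.
Tool frame: the origin (TCP) lies midway between the tips of the shut fingers; the grasp point (between the pads) lies 19 mm behind it; y points along the fingers, z is the direction in which the jaws open and shut, and the axes are right-handed (so a half turn about y gives the same grasp; the last joint's range is limited). The gripper opens to 92 mm and grips with 3 to 60 N. Pads are 19 mm wide; open, the fingers measure 130 mm over their backs; the gripper's body (75 mm by 190 mm) begins 47 mm behind the grasp point.
Start: joints at [-0.949, 0.501, -0.427, 1.55, 0.221, 1.138, -0.21], TCP at [228.211, 608.621, 226.729] pointing down, gripper open.
Joint ranges: [-2.88, 2.88], [-0.31, 2.03], [-1.54, 1.56], [0.2, 2.42], [-1.41, 4.55], [0.19, 2.02], [-2.57, 2.57]. Speed limits (rad/s): [2.57, 2.57, 3.14, 3.14, 3.14, 3.14, 3.14].

INTERFACE

Orientations are given as [roll, pitch, yaw] about the fixed x, y, z axes, in that order (R = Rz(yaw) Ry(pitch) Rx(roll)).
In Python, from plant import arm, capture, camera_params, workorder gives the robot as it stands.
- The arm moves only by the tool drive_tool, never from a script. Its argument "plan" is a list of rows, each an object of numbers: "x", "y", "z": the shift along the tool's x, y, z in units of 25 mm (1.0 is 25 mm); "ax", "ay", "az": the turn, a rotation vector about the tool's x, y, z in units of 8 degrees (1.0 is 8 degrees); "claw": the opening, from 0 (shut) to 1 (fully open). In form: [{"x": .., "y": .., "z": .., "ax": .., "ay": .., "az": .., "claw": ..}, ...]. A call has 1 to 20 rows; each row is the pose to reach, as a shift and turn from the pose commanded when the call began, along the tool's axes at that moment; what a row does not reach only later rows make up. A row lasts 1/10 s, in which the tool goes at most 50 mm and 8.59 degrees, less where a joint would pass 70% of its speed; a pose out of reach is approached as far as the arm can. A call with a gripper value outside its range is refused whole. The fingers move at their own pace and stop on an object; "squeeze" is the grip in N (left out, the last holds). Time passes only in rows, so rows that repeat a pose let the fingers close. It gives the time, the measured TCP pose, the force and the opening at its end, in the units of the state.
- arm.get_obs(): the state, without advancing time (a new reading comes with each control period).
- capture(name): name is "scene" or "top"; returns the picture (480x640x3 uint8, red, green, blue); there is no depth.
- camera_params(name): a dict with "camera_matrix" (3x3 intrinsics, pixels), "dist_coeffs" ([k1, k2, p1, p2, k3] as OpenCV has them; the pictures are not rectified), "xyz" and "orientation" of the camera in the world. Camera axes: x right, y down, z forward; pixel columns grow to the right and rows downward; lengths in mm; the calibration is good to about 2 mm. A picture is of the moment at which its call begins. camera_params takes no time and is no camera call.
- workorder.hand_in(): hands the job in, once; it reports no verdict.
The state is a dict: "clock": time; "qpos": joint angles; "qd": joint speeds; "tau": joint torques, N m; "tool_pos": TCP position; "tcp_rot": TCP orientation; "contact_force": force on the tool from outside, world axes, zero at the start; "torque": the same for the moment, N m; "gripper_width": finger opening in mm.
Only numpy, scipy, OpenCV 4.12 (cv2) and the standard library are available. Lean on these libraries where they do the work, as an engineer would, in place of code of your own. Each camera call takes 0.05 s, during which the arm holds its last target. There are 200 camera calls.

TASK

Lift the loose cover plate off the mould's pins and set it down flat on the middle of the wooden block. Then push the mould's knock-out lever gently down as far as it goes, so that the head of the moulded bracket stands up out of the cavity, draw the bracket out from under the fixed bridge without forcing it, and lay it flat in the tray. Drop nothing and leave the bottle, the weight and the screwdriver where they are.

Things in the scene. Friction and masses are not known exactly. Their poses are not given: they have to be found in the camera images.
- mould: Fixed aluminium lower mould half, 156 mm long (its x) x 100 wide (y) x 40 high; origin at the centre of its underside, z up. The open cavity, floor at z = 28 mm, follows the bracket's outline with 2 mm of play. Lever at the -x end, bridge at the +x end. Two upright dowel pins, 10 mm thick, at x = -2, y = +-38 mm, stand 14 mm above its top (z = 40 to 54).
- bridge (a point): Middle of the underside of the mould's fixed steel bridge plate, at mould x = 42, y = 0, z = 46.5 mm. The bridge crosses over the cavity: 48 mm along x, 96 mm along y, 12 mm high. 18.5 mm are free between it and the cavity floor, for the 10 mm thick tail: it jams if the bracket is lifted or sloped more than about 15 degrees while its tail is still below it.
- ejector (a joint): Angle of the steel knock-out lever, rad: 0 to 0.03 at the start (pedal up), 0.68 at its stop. Pivots at mould x = -86, z = 34 mm; stays where left. Pedal plate: 30 mm (x) x 44 mm, at mould x = -137, top 55 to 75 mm up (its stem's height is set differently each time and not reported); it sinks 35 mm. The toe lifts the bracket's head 25 mm; the tail's tip stays down, so it slopes 13 degrees.
- bracket: Loose black moulded bracket, 120 mm long (its x), 10 mm thick, about 80 g; origin at mid-length on its underside, z up. Wide head x = -60 to -12 mm, 44 mm wide; narrow tail to x = 60 mm, 28 mm wide. At the start it lies on the cavity floor, 2 mm below the mould's top, axes along the mould's, the last 42 mm of tail under the bridge.
- cover: Loose aluminium cover plate, 88 mm (x) x 100 mm (y) x 8 mm, about 0.34 kg; origin at the centre of its underside, z up. Two 13 mm holes at x = 28, y = +-38 mm. In its middle an upright lug to grip: 60 mm along x, 16 mm thick along y, z = 8 to 40 mm. At the start it lies on the mould's top, holes over the pins, origin at mould x = -30, z = 40 mm.
- cover_lug (a point): Middle of the top face of the cover's lug, 40 mm above the cover's underside.
- block: Fixed wooden block, 150 mm (x) x 110 mm (y) x 40 mm high, flat top; origin at the centre of its underside. Its place and the tray's can be swapped.
- tray: Fixed blue open plastic tray, 210 mm (x) x 150 mm (y) x 26 mm high outside, walls 4 mm, floor about 4 mm thick; origin at the centre of its underside.
- bottle: Bystander: white plastic bottle, 56 mm in diameter, 130 mm high, standing beyond the mould; origin at its underside.
- weight: Bystander: steel knobbed weight, 60 mm in diameter, 72 mm high, 0.9 kg, beyond the mould; origin at its underside.
- screwdriver: Bystander: screwdriver, 160 mm long, lying crosswise beyond the mould; origin under its middle.
There are look-alikes about, which are no part of the job. There is more than one size of the cover; the job needs the smallest.

How it is judged (in metres and radians):
On the way, in this order (a step that is already met when the one before it is completed fails the run):
1. the cover plate lies flat on the wooden block, let go (horizontal distance between cover and block below 0.035 m and z of cover in the frame of block between 0.036 and 0.045 m and angle between cover's own z axis and vertical below 0.08 rad and linear speed of cover below 0.03 m/s and contact force between cover and the fingers below 0.1 N), for 0.2 s.
2. the knock-out lever is fully down at its stop (0.65 rad or more) (value of joint ejector above 0.65 rad), for 0.1 s.
3. the bracket is out of the mould, clear above it or beside it ((z of bracket in the frame of mould above 0.075 m or horizontal distance between bracket and mould above 0.14 m)), for 0.1 s.
At the end, for the whole second after the job is handed in: The bracket lies flat (within 7 degrees, either face up) and still on the tray's floor, its middle 10 mm or more inside the tray's inner walls; the cover plate lies flat (within 4 degrees) and still on the wooden block, middle within 35 mm of the block's middle. The lever may stay as left (horizontal distance between cover and block below 0.035 m and z of cover in the frame of block between 0.036 and 0.045 m and angle between cover's own z axis and vertical below 0.08 rad and linear speed of each of cover, bracket below 0.03 m/s and x of bracket in the frame of tray between -0.085 and 0.085 m and y of bracket in the frame of tray between -0.065 and 0.065 m and z of bracket in the frame of tray between -0.001 and 0.018 m and (angle between bracket's own z axis and vertical below 0.12 rad or angle between bracket's own z axis and vertical above 3.02 rad)); the robot touches nothing.
It fails at once if the fingers push on the mould or its lever with more than 50 N (contact force between the fingers and mould above 50 N).
It fails at once if the bracket is forced against the mould or its bridge with more than 35 N (contact force between bracket and mould above 35 N).
It fails at once if the cover plate is dropped (falls freely more than 4 cm) (linear speed of cover above 0.9 m/s and contact force between cover and the fingers below 0.05 N and contact force between cover and anything else below 0.05 N).
It fails at once if the bracket is dropped (falls freely more than 4 cm) (linear speed of bracket above 0.9 m/s and contact force between bracket and the fingers below 0.05 N and contact force between bracket and anything else below 0.05 N).
It fails at once if the bottle, weight or screwdriver is pushed more than 25 mm or tipped (distance of any of bottle, weight, screwdriver from where it was at the start of the episode above 0.025 m or angle between any of bottle, weight's own z axis and vertical above 0.5 rad).
It also fails if it takes over 64 s, if anything falls off the work surface, if the arm or the gripper's body presses on something with over 40 N, if the wrist force passes 120 N, or if a joint passes its speed limit or range.

## Working session

There is one attempt and no reset: what is moved stays moved. The work goes in short steps, Python scripts to look and compute and a tool call to move; the robot and the scene stay as the last step left them, time stands still between calls to the robot, and variables do not carry over. Pictures are saved under pics/ and viewed, about 8 in all and at most 12, crops included, and the job is handed in when it is done.

Besides the shell and the picture viewer there is one more tool, called by a JSON object that holds its "op" and its "data", one argument or row to a line. drive_tool: Moves the arm, as the interface text tells. Its arguments: {"type":"object","properties":{"plan":{"type":"array","items":{"type":"object","properties":{"x":{"type":"number"},"y":{"type":"number"},"z":{"type":"number"},"ax":{"type":"number"},"ay":{"type":"number"},"az":{"type":"number"},"claw":{"type":"number"}}}},"squeeze":{"type":"number"}},"required":["plan"]}

```bash
ls; mkdir -p pics; python3 - <<'E'
from plant import arm,capture,camera_params
import cv2,json
for n in("scene","top"):
    cv2.imwrite(f"pics/{n}0.png",cv2.cvtColor(capture(n),cv2.COLOR_RGB2BGR)); print(n,camera_params(n))
o=arm.get_obs();print(o)
E
```

```text
pics
scene {'camera_matrix': array([[557.74786376,   0.        , 319.69398391],
       [  0.        , 557.74786376, 238.62116184],
       [  0.        ,   0.        ,   1.        ]]), 'dist_coeffs': array([-0.13951104,  0.        ,  0.        ,  0.        ,  0.        ]), 'xyz': array([1025.53135622, -575.78953427,  869.94122121]), 'orientation': array([-2.39455153,  0.0103012 ,  0.69480699])}
top {'camera_matrix': array([[505.43746544,   0.        , 317.93827361],
       [  0.        , 505.43746544, 247.55026845],
       [  0.        ,   0.        ,   1.        ]]), 'dist_coeffs': array([-0.02969803,  0.        ,  0.        ,  0.        ,  0.        ]), 'xyz': array([ 4.18625203e+02, -1.02206050e-01,  1.13584971e+03]), 'orientation': array([-3.02390023e+00,  1.19018642e-03, -1.56686389e+00])}
{'clock': 0.1, 'qpos': array([-0.94879957,  0.50176579, -0.42677751,  1.55134343,  0.22082209,
        1.13829875, -0.21030163]), 'qd': array([-0.00090715, -0.00234442,  0.00213958, -0.00246982,  0.00083877,
        0.00068626, -0.00102093]), 'tau': array([-1.17103028e-02, -5.67870605e+01, -5.83870813e+00, -2.79908180e+01,
       -6.89463574e-02,  2.40820058e-02,  5.40875521e-05]), 'tool_pos': array([228.08461511, 607.99431773, 225.77293016]), 'tcp_rot': array([-1.57255682e+00,  3.11665986e-05, -3.58767513e-01]), 'contact_force': array([-0.00839944, -0.41343038, -0.83566031]), 'torque': array([-0.06561577, -0.01265339,  0.01063992]), 'gripper_width': 91.79525361777432}
```

View pics/top0.png

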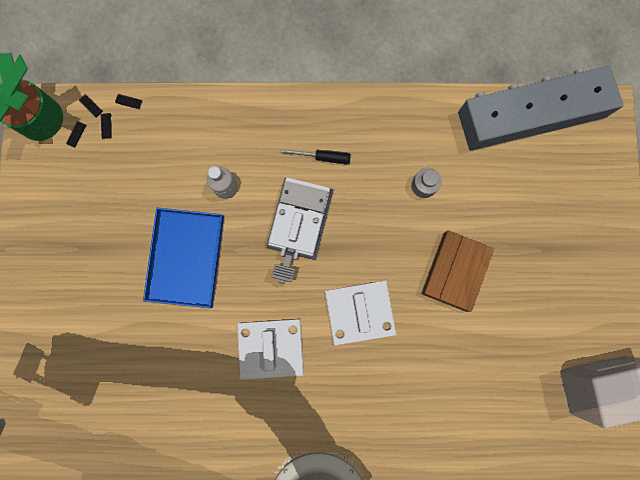

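View pics/scene0.png

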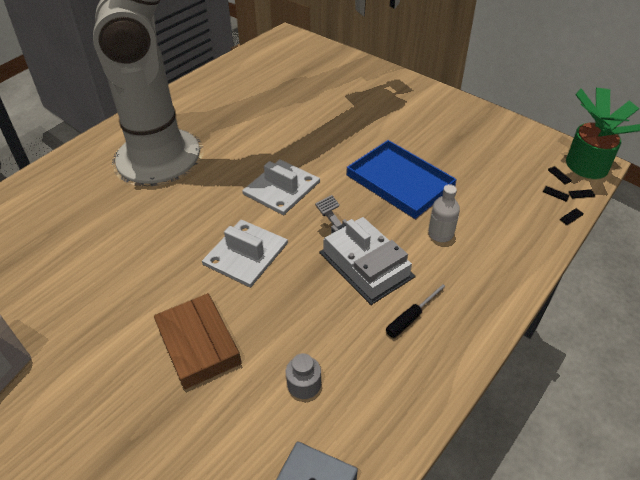

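Top view: the mould with the cover on it is at (298,218), its pedal at (285,272). The tray is at (185,257), the block at (458,271), the bottle at (221,182), the weight at (427,183) and the screwdriver at (320,156).
Cover candidates are (297,226) on the mould, (270,349) loose, and (360,313) loose. The one on the pins is smaller and fits the description, so I choose it. I'll check it in a close crop and measure.

```bash
cat > h.py <<'E'
import numpy as np,cv2
from scipy.spatial.transform import Rotation as R
from plant import arm,capture,camera_params
def cam(n):
    p=camera_params(n); return p["camera_matrix"],p["dist_coeffs"],p["xyz"],R.from_euler("xyz",p["orientation"]).as_matrix()
def world(n,px,z):
    K,D,c,M=cam(n); u=cv2.undistortPoints(np.float64(px).reshape(-1,1,2),K,D).reshape(-1,2)
    d=np.c_[u,np.ones(len(u))]@M.T; return c+d*((z-c[2])/d[:,2])[:,None]
def pix(n,P):
    K,D,c,M=cam(n); rv,_=cv2.Rodrigues(M.T); return cv2.projectPoints(np.float64(P).reshape(-1,1,3),rv,-M.T@c,K,D)[0].reshape(-1,2)
def two(p1,p2):  # triangulate: top pixel, scene pixel
    A=np.zeros((3,3));b=np.zeros(3)
    for n,p in(("top",p1),("scene",p2)):
        c=cam(n)[2]; d=world(n,p,0)[0]-c; d/=np.linalg.norm(d); Q=np.eye(3)-np.outer(d,d); A+=Q;b+=Q@c
    return np.linalg.solve(A,b)
def rect(mask,n,z):
    cs=cv2.findContours(mask,cv2.RETR_EXTERNAL,cv2.CHAIN_APPROX_NONE)[0]; c=max(cs,key=cv2.contourArea)
    w=world(n,c[:,0].astype(float),z)[:,:2]; return cv2.minAreaRect(w.astype(np.float32)),c
def fr(x,y,yaw,P):  # local->world
    P=np.atleast_2d(P).astype(float); c,s=np.cos(yaw),np.sin(yaw)
    return np.c_[x+c*P[:,0]-s*P[:,1],y+s*P[:,0]+c*P[:,1],P[:,2]]
def save(name,im): cv2.imwrite("pics/"+name,im)
E
python3 - <<'E'
from h import *
t=cv2.imread("pics/top0.png");s=cv2.imread("pics/scene0.png")
hsv=cv2.cvtColor(t,cv2.COLOR_BGR2HSV)
m=cv2.inRange(hsv,(100,120,60),(130,255,255)); print("tray",rect(m,"top",26)[0])
sub=np.zeros_like(m);sub[215:325,410:505]=255
for v in(130,150,160):
    m=cv2.inRange(hsv,(0,90,20),(18,255,v))&sub; r=rect(m,"top",40);print("block",v,r[0],cv2.boundingRect(r[1]))
print(hsv[270,440],hsv[270,470],hsv[270,510],hsv[300,420])
a=cv2.resize(t[170:290,255:345],None,fx=5,fy=5,interpolation=cv2.INTER_CUBIC)
b=cv2.resize(s[190:305,310:420],None,fx=5,fy=5,interpolation=cv2.INTER_CUBIC)
h=575;a=a[:h];c=np.hstack([a,b[:h]]);c=cv2.resize(c,None,fx=.8,fy=.8,interpolation=cv2.INTER_AREA);print(c.shape);save("crop1.png",c)
E
```

```text
tray ((527.8075561523438, 299.3122253417969), (153.4873046875, 209.2218017578125), 84.28668975830078)
block 130 ((499.4701232910156, -301.6910095214844), (116.54069519042969, 154.2574462890625), 68.85113525390625) (421, 231, 54, 81)
block 150 ((498.32513427734375, -296.2397766113281), (128.41085815429688, 160.14935302734375), 68.634765625) (421, 230, 73, 82)
block 160 ((501.3981018066406, -311.3540344238281), (154.0252227783203, 181.29412841796875), 69.01170349121094) (416, 230, 89, 82)
[ 13 149 144] [ 13 153 138] [ 18 114 176] [ 17 110 170]
(460, 800, 3)
```

View pics/crop1.png

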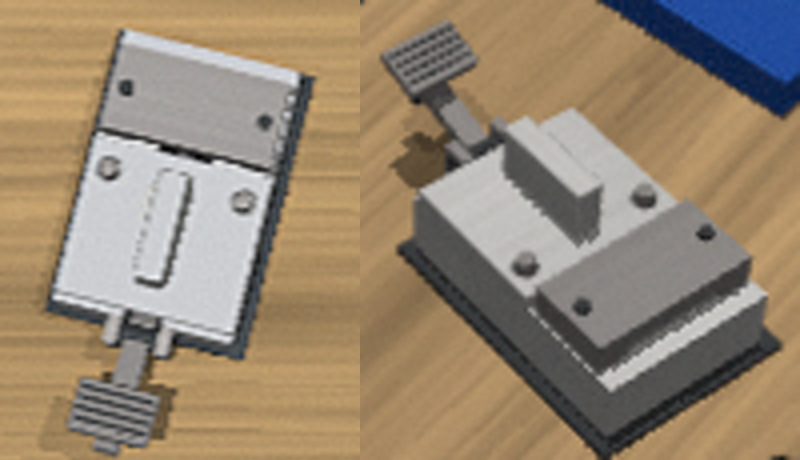

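The crop shows the chosen cover on the mould. Both pin tops show through its holes, at crop (108,167) and (244,201). The lug is at (163,228), and there is a bridge on the far side and a pedal at (116,410). This is the job's cover.

```bash
python3 - <<'E'
from h import *
T=lambda U,V:(255+U/4-.375,170+V/4-.375)
S=lambda U,V:(310+(U-360)/4-.375,190+V/4-.375)
np.set_printoptions(precision=1,suppress=True)
pt=[T(108,167),T(244,201)];ps=[S(645,195),S(525,262)]
# scene: which pin is +y? print both
print("pins top z54",world("top",pt,54)); print("pins scene",world("scene",ps,54)); 
for a,b in zip(pt,ps):print("tri",two(a,b))
print("lug top",world("top",[T(165,228)],80),world("scene",[S(548,153)],80),two(T(165,228),S(548,153)))
print("pedal",two(T(116,410),S(428,58)))
br=[T(120,42),T(298,88),T(273,172),T(97,133)];w=world("top",br,58.5);print("bridge",w,w.mean(0))
t=cv2.imread("pics/top0.png");hsv=cv2.cvtColor(t,cv2.COLOR_BGR2HSV)
sub=np.zeros(t.shape[:2],np.uint8);sub[215:325,410:505]=255
m=cv2.inRange(hsv,(0,90,20),(18,255,150))&sub;m=cv2.morphologyEx(m,cv2.MORPH_OPEN,np.ones((3,3)))
r,c=rect(m,"top",40);print(r);yaw=np.radians(r[2]-90);u=np.array([np.cos(yaw),np.sin(yaw)]);v=np.array([-u[1],u[0]])
w=world("top",c[:,0].astype(float),40)[:,:2];a=w@u;b=w@v;print(np.percentile(a,[0,2,98,100]),np.percentile(b,[0,2,98,100]))
print("block ctr",u*(a.max()-75)+v*(b.min()+55))
P=pix("top",fr(*(u*(a.max()-75)+v*(b.min()+55)),yaw,[(-75,-55,40),(75,-55,40),(75,55,40),(-75,55,40)]));
Q=pix("scene",fr(*(u*(a.max()-75)+v*(b.min()+55)),yaw,[(-75,-55,40),(75,-55,40),(75,55,40),(-75,55,40)]));
s=cv2.imread("pics/scene0.png")
def dr(im,P,z): im=im.copy();cv2.polylines(im,[P.round().astype(int)],True,(0,255,0),1);return im
A=cv2.resize(dr(t,P,0)[220:320,400:510],None,fx=3.5,fy=3.5);B=cv2.resize(dr(s,Q,0)[285:395,140:250],None,fx=3.5,fy=3.5);save("blk.png",np.hstack([A[:350],B[:350]]))
K=[(-105,-75,26),(105,-75,26),(105,75,26),(-105,75,26)]
cs,_=cv2.findContours(cv2.inRange(hsv,(100,120,60),(130,255,255)),cv2.RETR_EXTERNAL,cv2.CHAIN_APPROX_NONE);c=max(cs,key=cv2.contourArea)[:,0].astype(float)
y=np.radians(84.3-90);u=np.array([np.cos(y),np.sin(y)]);v=np.array([-u[1],u[0]]);w=world("top",c,26)[:,:2];print("tray",u*((w@u).max()-105)+v*((w@v).max()-75))
E
```

```text
pins top z54 [[625.5  81.   54. ]
 [607.    6.9  54. ]]
pins scene [[629.4  77.1  54. ]
 [610.1   4.1  54. ]]
tri [626.6  81.5  48.4]
tri [607.8   7.   49.7]
lug top [[587.8  48.5  80. ]] [[588.7  49.   80. ]] [588.2  48.8  79.8]
pedal [492.2  74.   67.8]
bridge [[693.9  75.   58.5]
 [668.6 -22.2  58.5]
 [622.2  -8.7  58.5]
 [643.3  86.8  58.5]] [657.   32.7  58.5]
((498.90521240234375, -301.9198913574219), (117.91968536376953, 154.87684631347656), 68.58155822753906)
[497.3 498.2 651.3 652.1] [-157.8 -157.   -40.4  -39.9]
block ctr [ 499.7 -306.5]
tray [527.6 301.1]
```

View pics/blk.png

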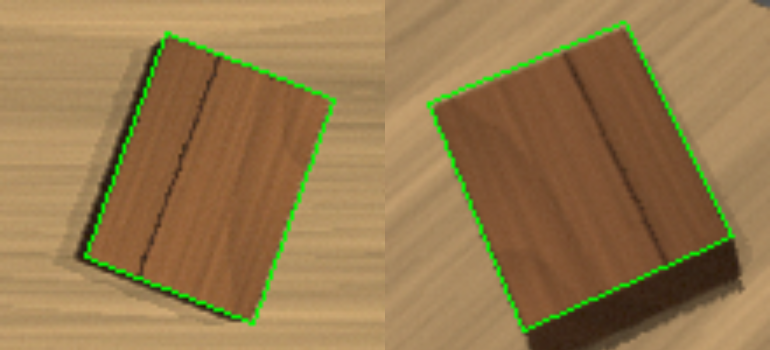

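```bash
cat >> h.py <<'E'
def units(P,rot):  # target TCP and rotation matrix -> x,y,z,ax,ay,az in move units
    o=arm.get_obs(); M=R.from_euler("xyz",o["tcp_rot"]).as_matrix()
    rv=R.from_matrix(M.T@rot).as_rotvec(degrees=True)/8; return np.r_[M.T@(np.array(P)-o["tool_pos"])/25,rv].round(3)
def down(yawdeg): return R.from_euler("xyz",[-90,0,yawdeg],degrees=True).as_matrix()
def st():
    o=arm.get_obs();print({k:np.round(o[k],3 if k=="tcp_rot" else 1) for k in("clock","tool_pos","tcp_rot","contact_force","gripper_width")})
MO=np.array([617.6,42.6]);MY=np.radians(-14.2)
def mw(x,y,z): return fr(*MO,MY,[(x,y,z)])[0]
E
python3 - <<'E'
from h import *
st();print(mw(-30,0,130));print(units(mw(-30,0,130),down(-14.2)))
print(world("top",[(221,182)],60),world("top",[(427,183)],40),world("top",[(316,156)],10))
E
```

```text
{'clock': np.float64(0.1), 'tool_pos': array([228.1, 608. , 225.8]), 'tcp_rot': array([-1.573,  0.   , -0.359]), 'contact_force': array([-0. , -0.4, -0.8]), 'gripper_width': np.float64(91.8)}
[588.5166395   49.95922158 130.        ]
[ 2.1337e+01  3.8580e+00 -1.5831e+01  1.3000e-02 -7.9400e-01 -1.0000e-03]
[[688.97203679 213.64673791  60.        ]] [[ 693.43024443 -239.87354537   40.        ]] [[763.23431204   7.04011746  10.        ]]
```

{"op": "drive_tool", "data": {
  "plan": [
    {"x":10.7,"y":1.5,"z":-7.9,"ay":-0.4,"claw":1},
    {"x":10.7,"y":1.5,"z":-7.9,"ay":-0.4,"claw":1},
    {"x":10.7,"y":1.5,"z":-7.9,"ay":-0.4,"claw":1},
    {"x":10.7,"y":1.5,"z":-7.9,"ay":-0.4,"claw":1},
    {"x":10.7,"y":1.5,"z":-7.9,"ay":-0.4,"claw":1},
    {"x":10.7,"y":1.5,"z":-7.9,"ay":-0.4,"claw":1},
    {"x":21.34,"y":3.8,"z":-15.85,"ay":-0.79,"claw":1},
    {"x":21.34,"y":3.8,"z":-15.85,"ay":-0.79,"claw":1},
    {"x":21.34,"y":3.8,"z":-15.85,"ay":-0.79,"claw":1},
    {"x":21.34,"y":3.8,"z":-15.85,"ay":-0.79,"claw":1},
    {"x":21.34,"y":3.8,"z":-15.85,"ay":-0.79,"claw":1},
    {"x":21.34,"y":3.8,"z":-15.85,"ay":-0.79,"claw":1},
    {"x":21.34,"y":3.8,"z":-15.85,"ay":-0.79,"claw":1},
    {"x":21.34,"y":3.8,"z":-15.85,"ay":-0.79,"claw":1},
    {"x":21.34,"y":3.8,"z":-15.85,"ay":-0.79,"claw":1},
    {"x":21.34,"y":3.8,"z":-15.85,"ay":-0.79,"claw":1},
    {"x":21.34,"y":3.8,"z":-15.85,"ay":-0.79,"claw":1},
    {"x":21.34,"y":3.8,"z":-15.85,"ay":-0.79,"claw":1}
  ],
  "squeeze": 30
}}

```text
validation failed for argument at $.pl...
```

```bash
python3 - <<'E'
from h import *
st();print(units(mw(-30,0,55),down(-14.2)))
E
```

```text
{'clock': np.float64(0.1), 'tool_pos': array([228.1, 608. , 225.8]), 'tcp_rot': array([-1.573,  0.   , -0.359]), 'contact_force': array([-0. , -0.4, -0.8]), 'gripper_width': np.float64(91.8)}
[ 2.1337e+01  6.8580e+00 -1.5826e+01  1.3000e-02 -7.9400e-01 -1.0000e-03]
```

{"op": "drive_tool", "data": {
  "plan": [
    {"x":2.0,"y":0.0,"z":-1.5,"claw":1.0},
    {"x":4.0,"y":0.5,"z":-3.0,"claw":1.0}
  ],
  "squeeze": 30
}}

```text
validation failed for argument at $.pl...
```

{"op": "drive_tool", "data": {
  "plan": [
    {"x":1.0,"y":0.0,"z":-1.0,"ax":0.0,"ay":0.0,"az":0.0,"claw":0.95}
  ],
  "squeeze": 30
}}

```text
clock: 0.2
tool_pos: [238.8, 579.4, 226.1]
tcp_rot: [-1.57, 0.004, -0.353]
contact_force: [0.6, -0.5, 0.2]
gripper_width: 88.8
```

{"op": "drive_tool", "data": {
  "plan": [
    {"x":10.0,"y":1.5,"z":-7.4,"ax":0.0,"ay":-0.4,"az":0.0,"claw":1.0},
    {"x":10.0,"y":1.5,"z":-7.4,"ax":0.0,"ay":-0.4,"az":0.0,"claw":1.0},
    {"x":10.0,"y":1.5,"z":-7.4,"ax":0.0,"ay":-0.4,"az":0.0,"claw":1.0},
    {"x":20.0,"y":3.0,"z":-14.8,"ax":0.0,"ay":-0.8,"az":0.0,"claw":1.0},
    {"x":20.0,"y":3.0,"z":-14.8,"ax":0.0,"ay":-0.8,"az":0.0,"claw":1.0},
    {"x":20.0,"y":3.0,"z":-14.8,"ax":0.0,"ay":-0.8,"az":0.0,"claw":1.0},
    {"x":20.0,"y":3.0,"z":-14.8,"ax":0.0,"ay":-0.8,"az":0.0,"claw":1.0},
    {"x":20.0,"y":3.0,"z":-14.8,"ax":0.0,"ay":-0.8,"az":0.0,"claw":1.0},
    {"x":20.0,"y":3.0,"z":-14.8,"ax":0.0,"ay":-0.8,"az":0.0,"claw":1.0},
    {"x":20.0,"y":3.0,"z":-14.8,"ax":0.0,"ay":-0.8,"az":0.0,"claw":1.0},
    {"x":20.0,"y":3.0,"z":-14.8,"ax":0.0,"ay":-0.8,"az":0.0,"claw":1.0},
    {"x":20.0,"y":3.0,"z":-14.8,"ax":0.0,"ay":-0.8,"az":0.0,"claw":1.0},
    {"x":20.0,"y":3.0,"z":-14.8,"ax":0.0,"ay":-0.8,"az":0.0,"claw":1.0},
    {"x":20.0,"y":3.0,"z":-14.8,"ax":0.0,"ay":-0.8,"az":0.0,"claw":1.0},
    {"x":20.0,"y":3.0,"z":-14.8,"ax":0.0,"ay":-0.8,"az":0.0,"claw":1.0}
  ],
  "squeeze": 30
}}

```text
clock: 1.7
tool_pos: [580.6, 54.1, 151.0]
tcp_rot: [-1.571, 0.002, -0.249]
contact_force: [0.1, 0.8, -2.0]
gripper_width: 91.6
```

```bash
python3 - <<'E'
from h import *
st();print(units(mw(-30,0,55),down(-14.2)))
E
```

```text
{'clock': np.float64(1.7), 'tool_pos': array([580.6,  54.1, 151. ]), 'tcp_rot': array([-1.571,  0.002, -0.249]), 'contact_force': array([ 0.1,  0.8, -2. ]), 'gripper_width': np.float64(91.6)}
[ 0.354  3.839 -0.083 -0.    -0.006 -0.012]
```

{"op": "drive_tool", "data": {
  "plan": [
    {"x":0.35,"y":1.0,"z":-0.08,"ax":0.0,"ay":0.0,"az":0.0,"claw":1.0},
    {"x":0.35,"y":2.0,"z":-0.08,"ax":0.0,"ay":0.0,"az":0.0,"claw":1.0},
    {"x":0.35,"y":3.0,"z":-0.08,"ax":0.0,"ay":0.0,"az":0.0,"claw":0.8},
    {"x":0.35,"y":3.5,"z":-0.08,"ax":0.0,"ay":0.0,"az":0.0,"claw":0.6},
    {"x":0.35,"y":3.8,"z":-0.08,"ax":0.0,"ay":0.0,"az":0.0,"claw":0.5},
    {"x":0.35,"y":3.8,"z":-0.08,"ax":0.0,"ay":0.0,"az":0.0,"claw":0.4},
    {"x":0.35,"y":3.8,"z":-0.08,"ax":0.0,"ay":0.0,"az":0.0,"claw":0.3},
    {"x":0.35,"y":3.8,"z":-0.08,"ax":0.0,"ay":0.0,"az":0.0,"claw":0.0},
    {"x":0.35,"y":3.8,"z":-0.08,"ax":0.0,"ay":0.0,"az":0.0,"claw":0.0},
    {"x":0.35,"y":3.8,"z":-0.08,"ax":0.0,"ay":0.0,"az":0.0,"claw":0.0},
    {"x":0.35,"y":3.8,"z":-0.08,"ax":0.0,"ay":0.0,"az":0.0,"claw":0.0}
  ],
  "squeeze": 40
}}

```text
clock: 2.8
tool_pos: [589.3, 50.3, 57.1]
tcp_rot: [-1.571, -0.001, -0.247]
contact_force: [0.2, -0.3, 0.8]
gripper_width: 24.3
```

{"op": "drive_tool", "data": {
  "plan": [
    {"x":0.0,"y":0.0,"z":0.0,"ax":0.0,"ay":0.0,"az":0.0,"claw":0.0},
    {"x":0.0,"y":0.0,"z":0.0,"ax":0.0,"ay":0.0,"az":0.0,"claw":0.0},
    {"x":0.0,"y":0.0,"z":0.0,"ax":0.0,"ay":0.0,"az":0.0,"claw":0.0},
    {"x":0.0,"y":0.0,"z":0.0,"ax":0.0,"ay":0.0,"az":0.0,"claw":0.0},
    {"x":0.0,"y":0.0,"z":0.0,"ax":0.0,"ay":0.0,"az":0.0,"claw":0.0}
  ],
  "squeeze": 40
}}

```text
clock: 3.3
tool_pos: [589.2, 50.5, 56.9]
tcp_rot: [-1.571, -0.0, -0.247]
contact_force: [-0.6, 0.1, 2.6]
gripper_width: 15.3
```

{"op": "drive_tool", "data": {
  "plan": [
    {"x":0.0,"y":-0.2,"z":0.0,"ax":0.0,"ay":0.0,"az":0.0,"claw":0.0},
    {"x":0.0,"y":-0.5,"z":0.0,"ax":0.0,"ay":0.0,"az":0.0,"claw":0.0},
    {"x":0.0,"y":-0.9,"z":0.0,"ax":0.0,"ay":0.0,"az":0.0,"claw":0.0},
    {"x":0.0,"y":-1.4,"z":0.0,"ax":0.0,"ay":0.0,"az":0.0,"claw":0.0},
    {"x":0.0,"y":-2.0,"z":0.0,"ax":0.0,"ay":0.0,"az":0.0,"claw":0.0},
    {"x":0.0,"y":-2.6,"z":0.0,"ax":0.0,"ay":0.0,"az":0.0,"claw":0.0},
    {"x":0.0,"y":-3.0,"z":0.0,"ax":0.0,"ay":0.0,"az":0.0,"claw":0.0},
    {"x":0.0,"y":-3.0,"z":0.0,"ax":0.0,"ay":0.0,"az":0.0,"claw":0.0}
  ],
  "squeeze": 40
}}

```text
clock: 4.1
tool_pos: [590.7, 50.5, 134.2]
tcp_rot: [-1.569, -0.004, -0.247]
contact_force: [0.8, -0.5, -4.3]
gripper_width: 15.7
```

```bash
python3 - <<'E'
from h import *
st();print(units([499.7,-306.5,130],down(-21.4)))
E
```

```text
{'clock': np.float64(4.1), 'tool_pos': array([590.7,  50.5, 134.2]), 'tcp_rot': array([-1.569, -0.004, -0.247]), 'contact_force': array([ 0.8, -0.5, -4.3]), 'gripper_width': np.float64(15.7)}
[-3.6000e-02  1.4800e-01 -1.4737e+01 -1.1000e-02  9.0400e-01  2.8000e-02]
```

{"op": "drive_tool", "data": {
  "plan": [
    {"x":0.0,"y":0.0,"z":-0.4,"ax":0.0,"ay":0.0,"az":0.0,"claw":0.0},
    {"x":0.0,"y":0.0,"z":-1.2,"ax":0.0,"ay":0.1,"az":0.0,"claw":0.0},
    {"x":0.0,"y":0.0,"z":-2.4,"ax":0.0,"ay":0.2,"az":0.0,"claw":0.0},
    {"x":0.0,"y":0.0,"z":-3.8,"ax":0.0,"ay":0.3,"az":0.0,"claw":0.0},
    {"x":0.0,"y":0.0,"z":-5.2,"ax":0.0,"ay":0.4,"az":0.0,"claw":0.0},
    {"x":0.0,"y":0.0,"z":-6.6,"ax":0.0,"ay":0.5,"az":0.0,"claw":0.0},
    {"x":0.0,"y":0.0,"z":-8.0,"ax":0.0,"ay":0.6,"az":0.0,"claw":0.0},
    {"x":0.0,"y":0.0,"z":-9.4,"ax":0.0,"ay":0.7,"az":0.0,"claw":0.0},
    {"x":0.0,"y":0.0,"z":-10.8,"ax":0.0,"ay":0.8,"az":0.0,"claw":0.0},
    {"x":0.0,"y":0.0,"z":-12.2,"ax":0.0,"ay":0.9,"az":0.0,"claw":0.0},
    {"x":0.0,"y":0.0,"z":-13.4,"ax":0.0,"ay":0.9,"az":0.0,"claw":0.0},
    {"x":0.0,"y":0.0,"z":-14.2,"ax":0.0,"ay":0.9,"az":0.0,"claw":0.0},
    {"x":0.0,"y":0.0,"z":-14.7,"ax":0.0,"ay":0.9,"az":0.0,"claw":0.0},
    {"x":0.0,"y":0.0,"z":-14.7,"ax":0.0,"ay":0.9,"az":0.0,"claw":0.0},
    {"x":0.0,"y":0.0,"z":-14.7,"ax":0.0,"ay":0.9,"az":0.0,"claw":0.0}
  ],
  "squeeze": 40
}}

```text
clock: 5.6
tool_pos: [498.8, -305.2, 131.2]
tcp_rot: [-1.57, 0.001, -0.373]
contact_force: [-0.5, -0.3, -4.0]
gripper_width: 15.6
```

```bash
python3 - <<'E'
from h import *
st();print(units([499.7,-306.5,57],down(-21.4)))
save("s1.png",cv2.cvtColor(capture("scene"),cv2.COLOR_RGB2BGR)[200:440,60:380])
E
```

```text
{'clock': np.float64(5.6), 'tool_pos': array([ 498.8, -305.2,  131.2]), 'tcp_rot': array([-1.57e+00,  1.00e-03, -3.73e-01]), 'contact_force': array([-0.5, -0.3, -4. ]), 'gripper_width': np.float64(15.6)}
[ 0.056  2.969 -0.036 -0.007  0.003 -0.008]
```

View pics/s1.png

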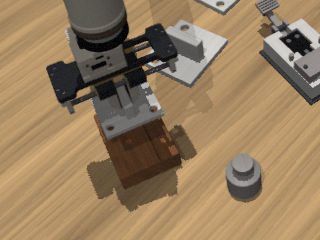

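The picture shows the plate hanging level above the block (crop ~(130,100)). The mould at upper right now has its cavity exposed. I'll lower it.

{"op": "drive_tool", "data": {
  "plan": [
    {"x":0.05,"y":0.6,"z":-0.04,"ax":0.0,"ay":0.0,"az":0.0,"claw":0.0},
    {"x":0.05,"y":1.3,"z":-0.04,"ax":0.0,"ay":0.0,"az":0.0,"claw":0.0},
    {"x":0.05,"y":2.0,"z":-0.04,"ax":0.0,"ay":0.0,"az":0.0,"claw":0.0},
    {"x":0.05,"y":2.4,"z":-0.04,"ax":0.0,"ay":0.0,"az":0.0,"claw":0.0},
    {"x":0.05,"y":2.65,"z":-0.04,"ax":0.0,"ay":0.0,"az":0.0,"claw":0.0},
    {"x":0.05,"y":2.8,"z":-0.04,"ax":0.0,"ay":0.0,"az":0.0,"claw":0.0},
    {"x":0.05,"y":2.88,"z":-0.04,"ax":0.0,"ay":0.0,"az":0.0,"claw":0.0},
    {"x":0.05,"y":2.92,"z":-0.04,"ax":0.0,"ay":0.0,"az":0.0,"claw":0.0},
    {"x":0.05,"y":2.94,"z":-0.04,"ax":0.0,"ay":0.0,"az":0.0,"claw":0.0}
  ],
  "squeeze": 40
}}

```text
clock: 6.55
tool_pos: [500.4, -307.6, 58.7]
tcp_rot: [-1.571, -0.001, -0.373]
contact_force: [0.7, 0.5, -3.4]
gripper_width: 15.8
```

Still in the air by a mm or two, so I'll go on in small steps.

{"op": "drive_tool", "data": {
  "plan": [
    {"x":0.0,"y":0.04,"z":0.0,"ax":0.0,"ay":0.0,"az":0.0,"claw":0.0},
    {"x":0.0,"y":0.08,"z":0.0,"ax":0.0,"ay":0.0,"az":0.0,"claw":0.0},
    {"x":0.0,"y":0.08,"z":0.0,"ax":0.0,"ay":0.0,"az":0.0,"claw":0.0}
  ],
  "squeeze": 40
}}

```text
clock: 6.85
tool_pos: [500.3, -307.6, 56.8]
tcp_rot: [-1.571, -0.001, -0.373]
contact_force: [-2.0, 0.5, 2.2]
gripper_width: 15.9
```

Contact: the force went from −3.4 to +2.2 N. Release and retreat.

{"op": "drive_tool", "data": {
  "plan": [
    {"x":0.0,"y":0.0,"z":0.0,"ax":0.0,"ay":0.0,"az":0.0,"claw":0.4},
    {"x":0.0,"y":0.0,"z":0.0,"ax":0.0,"ay":0.0,"az":0.0,"claw":0.6},
    {"x":0.0,"y":0.0,"z":0.0,"ax":0.0,"ay":0.0,"az":0.0,"claw":0.6},
    {"x":0.0,"y":0.0,"z":0.0,"ax":0.0,"ay":0.0,"az":0.0,"claw":0.6},
    {"x":0.0,"y":-0.5,"z":0.0,"ax":0.0,"ay":0.0,"az":0.0,"claw":0.6},
    {"x":0.0,"y":-1.5,"z":0.0,"ax":0.0,"ay":0.0,"az":0.0,"claw":0.6},
    {"x":0.0,"y":-3.0,"z":0.0,"ax":0.0,"ay":0.0,"az":0.0,"claw":0.6},
    {"x":0.0,"y":-4.0,"z":0.0,"ax":0.0,"ay":0.0,"az":0.0,"claw":0.3},
    {"x":0.0,"y":-4.0,"z":0.0,"ax":0.0,"ay":0.0,"az":0.0,"claw":0.0}
  ],
  "squeeze": 40
}}

```text
clock: 7.75
tool_pos: [503.0, -309.0, 161.5]
tcp_rot: [-1.572, -0.009, -0.373]
contact_force: [0.4, -0.6, -0.1]
gripper_width: 43.4
```

```bash
python3 - <<'E'
from h import *
st();print(mw(-135,0,110),units(mw(-135,0,110),down(-14.2)))
t=cv2.cvtColor(capture("top"),cv2.COLOR_RGB2BGR);s=cv2.cvtColor(capture("scene"),cv2.COLOR_RGB2BGR)
cv2.imwrite("pics/t2f.png",t);cv2.imwrite("pics/s2f.png",s)
a=cv2.resize(t[170:290,255:345],None,fx=4,fy=4,interpolation=cv2.INTER_CUBIC);b=cv2.resize(s[190:305,310:420],None,fx=4,fy=4,interpolation=cv2.INTER_CUBIC)
save("crop2.png",np.hstack([a[:460],b[:460]]))
E
```

```text
{'clock': np.float64(7.8), 'tool_pos': array([ 503. , -309. ,  161.5]), 'tcp_rot': array([-1.572, -0.009, -0.373]), 'contact_force': array([ 0.4, -0.6, -0.1]), 'gripper_width': np.float64(43.4)}
[486.72487776  75.71649709 110.        ] [-6.2290e+00  1.9880e+00  1.4099e+01  1.4000e-02 -8.9500e-01  6.1000e-02]
```

View pics/crop2.png

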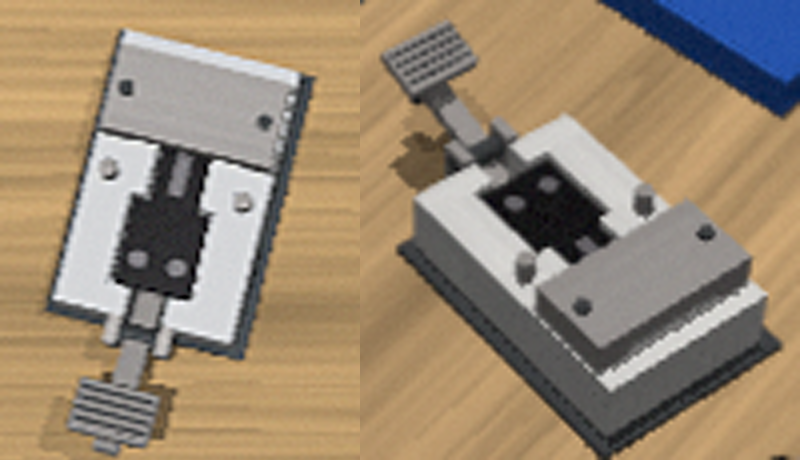

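Cavity open in the picture: the bracket's head is at crop top (165,240) with the tail under the bridge. The lever's pedal is up at (116,408). Next I go above the pedal with the fingers shut.

{"op": "drive_tool", "data": {
  "plan": [
    {"x":-0.8,"y":0.0,"z":1.8,"ax":0.0,"ay":-0.1,"az":0.05,"claw":0.0},
    {"x":-1.6,"y":0.0,"z":3.6,"ax":0.0,"ay":-0.2,"az":0.05,"claw":0.0},
    {"x":-2.4,"y":0.2,"z":5.4,"ax":0.0,"ay":-0.4,"az":0.05,"claw":0.0},
    {"x":-3.2,"y":0.5,"z":7.2,"ax":0.0,"ay":-0.5,"az":0.05,"claw":0.0},
    {"x":-4.0,"y":0.9,"z":9.0,"ax":0.0,"ay":-0.6,"az":0.05,"claw":0.0},
    {"x":-4.8,"y":1.3,"z":10.8,"ax":0.0,"ay":-0.7,"az":0.05,"claw":0.0},
    {"x":-5.6,"y":1.8,"z":12.6,"ax":0.0,"ay":-0.8,"az":0.05,"claw":0.0},
    {"x":-6.1,"y":2.2,"z":13.7,"ax":0.0,"ay":-0.9,"az":0.05,"claw":0.0},
    {"x":-6.2,"y":2.4,"z":14.1,"ax":0.0,"ay":-0.9,"az":0.05,"claw":0.0},
    {"x":-6.2,"y":2.4,"z":14.1,"ax":0.0,"ay":-0.9,"az":0.05,"claw":0.0},
    {"x":-6.2,"y":2.4,"z":14.1,"ax":0.0,"ay":-0.9,"az":0.05,"claw":0.0}
  ],
  "squeeze": 40
}}

```text
clock: 8.95
tool_pos: [483.7, 75.7, 95.7]
tcp_rot: [-1.572, 0.008, -0.248]
contact_force: [-0.8, -0.0, 0.3]
gripper_width: 0.2
```

```bash
python3 - <<'E'
from h import *
st();print(units(mw(-135,0,75),down(-14.2)))
T=lambda U,V:(255+U/4-.375,170+V/4-.375)
c,s=np.cos(MY),np.sin(MY)
for p in [(82,378),(162,393),(148,447),(70,425),(116,410)]:
    w=world("top",[T(*p)],66)[0][:2]-MO; print(w@[c,s],w@[-s,c])
t=cv2.imread("pics/t2f.png");hs=cv2.cvtColor(t,cv2.COLOR_BGR2HSV)
# cover on block: white-ish pixels
m=cv2.inRange(hs,(0,0,130),(180,50,255));m[:,:400]=0;m[:215]=0;m[325:]=0;m[:,520:]=0;print(rect(m,"top",48)[0])
E
```

```text
{'clock': np.float64(9.0), 'tool_pos': array([483.7,  75.7,  95.7]), 'tcp_rot': array([-1.572,  0.008, -0.248]), 'contact_force': array([-0.8, -0. ,  0.3]), 'gripper_width': np.float64(0.2)}
[ 0.125  0.826  0.03   0.007 -0.004 -0.058]
-117.1990555089207 21.77644331235345
-114.3328157614926 -21.40053187906838
-143.86120078884758 -21.502591689777724
-142.90497614848275 21.478846820691686
-129.14195132821854 -0.08110593135016231
((498.42523193359375, -265.3116149902344), (27.19171905517578, 55.8558349609375), 44.301937103271484)
```

{"op": "drive_tool", "data": {
  "plan": [
    {"x":0.12,"y":0.4,"z":0.03,"ax":0.0,"ay":0.0,"az":-0.06,"claw":0.0},
    {"x":0.12,"y":0.8,"z":0.03,"ax":0.0,"ay":0.0,"az":-0.06,"claw":0.0},
    {"x":0.12,"y":0.9,"z":0.03,"ax":0.0,"ay":0.0,"az":-0.06,"claw":0.0},
    {"x":0.12,"y":1.0,"z":0.03,"ax":0.0,"ay":0.0,"az":-0.06,"claw":0.0},
    {"x":0.12,"y":1.1,"z":0.03,"ax":0.0,"ay":0.0,"az":-0.06,"claw":0.0},
    {"x":0.12,"y":1.2,"z":0.03,"ax":0.0,"ay":0.0,"az":-0.06,"claw":0.0}
  ],
  "squeeze": 40
}}

```text
clock: 9.55
tool_pos: [486.9, 77.4, 66.2]
tcp_rot: [-1.57, -0.001, -0.247]
contact_force: [-1.2, 0.0, 3.2]
gripper_width: 0.6
```

Touch at z≈66–67 with 3 N, matching the triangulated height. I'll push gently.

{"op": "drive_tool", "data": {
  "plan": [
    {"x":0.0,"y":0.1,"z":0.0,"ax":0.0,"ay":0.0,"az":0.0,"claw":0.0},
    {"x":-0.03,"y":0.2,"z":0.0,"ax":0.0,"ay":0.0,"az":0.0,"claw":0.0},
    {"x":-0.06,"y":0.3,"z":0.0,"ax":0.0,"ay":0.0,"az":0.0,"claw":0.0},
    {"x":-0.1,"y":0.4,"z":0.0,"ax":0.0,"ay":0.0,"az":0.0,"claw":0.0}
  ],
  "squeeze": 40
}}

```text
clock: 9.95
tool_pos: [484.3, 78.3, 56.0]
tcp_rot: [-1.57, -0.001, -0.247]
contact_force: [-2.3, 0.1, 3.7]
gripper_width: -0.0
```

{"op": "drive_tool", "data": {
  "plan": [
    {"x":-0.05,"y":0.1,"z":0.0,"ax":0.0,"ay":0.0,"az":0.0,"claw":0.0},
    {"x":-0.1,"y":0.2,"z":0.0,"ax":0.0,"ay":0.0,"az":0.0,"claw":0.0},
    {"x":-0.15,"y":0.3,"z":0.0,"ax":0.0,"ay":0.0,"az":0.0,"claw":0.0},
    {"x":-0.2,"y":0.4,"z":0.0,"ax":0.0,"ay":0.0,"az":0.0,"claw":0.0},
    {"x":-0.25,"y":0.5,"z":0.0,"ax":0.0,"ay":0.0,"az":0.0,"claw":0.0},
    {"x":-0.27,"y":0.58,"z":0.0,"ax":0.0,"ay":0.0,"az":0.0,"claw":0.0}
  ],
  "squeeze": 40
}}

```text
clock: 10.55
tool_pos: [478.4, 79.7, 41.6]
tcp_rot: [-1.57, -0.002, -0.247]
contact_force: [0.4, -0.7, 3.4]
gripper_width: 0.2
```

{"op": "drive_tool", "data": {
  "plan": [
    {"x":-0.02,"y":0.08,"z":0.0,"ax":0.0,"ay":0.0,"az":0.0,"claw":0.0},
    {"x":-0.04,"y":0.16,"z":0.0,"ax":0.0,"ay":0.0,"az":0.0,"claw":0.0},
    {"x":-0.05,"y":0.24,"z":0.0,"ax":0.0,"ay":0.0,"az":0.0,"claw":0.0}
  ],
  "squeeze": 40
}}

```text
clock: 10.85
tool_pos: [477.4, 80.0, 36.1]
tcp_rot: [-1.57, -0.002, -0.247]
contact_force: [-3.6, -0.7, 20.8]
gripper_width: 0.5
```

{"op": "drive_tool", "data": {
  "plan": [
    {"x":0.0,"y":0.04,"z":0.0,"ax":0.0,"ay":0.0,"az":0.0,"claw":0.0},
    {"x":0.0,"y":0.04,"z":0.0,"ax":0.0,"ay":0.0,"az":0.0,"claw":0.0}
  ],
  "squeeze": 40
}}

```text
clock: 11.05
tool_pos: [477.5, 80.0, 36.0]
tcp_rot: [-1.57, -0.003, -0.247]
contact_force: [-3.2, -1.8, 19.3]
gripper_width: 0.3
```

```bash
python3 - <<'E'
from h import *
st()
t=cv2.cvtColor(capture("top"),cv2.COLOR_RGB2BGR);s=cv2.cvtColor(capture("scene"),cv2.COLOR_RGB2BGR)
cv2.imwrite("pics/t3f.png",t);cv2.imwrite("pics/s3f.png",s)
b=cv2.resize(s[190:305,290:420],None,fx=4,fy=4,interpolation=cv2.INTER_CUBIC)
save("crop3.png",b)
E
```

```text
{'clock': np.float64(11.0), 'tool_pos': array([477.5,  80. ,  36. ]), 'tcp_rot': array([-1.57 , -0.003, -0.247]), 'contact_force': array([-3.2, -1.8, 19.3]), 'gripper_width': np.float64(0.3)}
```

View pics/crop3.png

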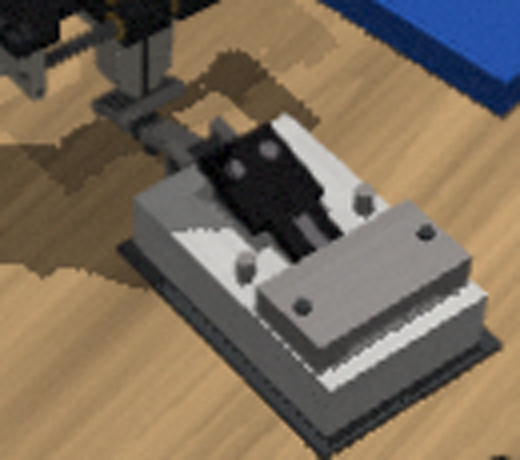

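Lever is at its stop: force rose to about 20 N at z=36 and doesn't move further. The head stands up, with its end corners near crop (203,155) and (272,122). I'll check the slope numerically and back off.

{"op": "drive_tool", "data": {
  "plan": [
    {"x":0.0,"y":-0.3,"z":0.0,"ax":0.0,"ay":0.0,"az":0.0,"claw":0.0},
    {"x":0.0,"y":-1.0,"z":0.0,"ax":0.0,"ay":0.0,"az":0.0,"claw":0.0},
    {"x":-0.5,"y":-2.0,"z":0.0,"ax":0.0,"ay":0.0,"az":0.0,"claw":0.2},
    {"x":-0.5,"y":-3.2,"z":0.0,"ax":0.0,"ay":0.0,"az":0.0,"claw":0.5},
    {"x":-0.5,"y":-3.6,"z":0.0,"ax":0.0,"ay":0.0,"az":0.0,"claw":0.75},
    {"x":-0.5,"y":-3.6,"z":0.0,"ax":0.0,"ay":0.0,"az":0.0,"claw":0.75}
  ],
  "squeeze": 20
}}

```text
clock: 11.75
tool_pos: [465.4, 83.1, 125.7]
tcp_rot: [-1.57, -0.004, -0.247]
contact_force: [-0.1, 0.6, 0.4]
gripper_width: 27.8
```

```bash
python3 - <<'E'
from h import *
st();np.set_printoptions(precision=1,suppress=True)
t=cv2.cvtColor(capture("top"),cv2.COLOR_RGB2BGR);s=cv2.cvtColor(capture("scene"),cv2.COLOR_RGB2BGR)
cv2.imwrite("pics/t4f.png",t);cv2.imwrite("pics/s4f.png",s)
ov=[t.copy(),s.copy()]
for sl,col in((12.5,(0,255,0)),):
    a=np.radians(sl); L=[]
    for x,y in((-60,-22),(-12,-22),(-12,22),(-60,22)):
        L.append(mw(60-(60-x)*np.cos(a)+10*np.sin(a),y,28+(60-x)*np.sin(a)+10*np.cos(a)))
    for im,n in zip(ov,("top","scene")):
        q=pix(n,L);print(n,q); 
        im4=None
a=cv2.resize(t[170:290,255:345],None,fx=4,fy=4,interpolation=cv2.INTER_CUBIC);b=cv2.resize(s[190:305,310:420],None,fx=4,fy=4,interpolation=cv2.INTER_CUBIC)
cv2.polylines(a,[((pix("top",L)-[255,170]+.375)*4).round().astype(int)],True,(0,255,0),1)
cv2.polylines(b,[((pix("scene",L)-[310,190]+.375)*4).round().astype(int)],True,(0,255,0),1)
save("crop4.png",np.hstack([a[:460],b[:460]]))
E
```

```text
{'clock': np.float64(11.8), 'tool_pos': array([465.4,  83.1, 125.7]), 'tcp_rot': array([-1.57 , -0.004, -0.247]), 'contact_force': array([-0.1,  0.6,  0.4]), 'gripper_width': np.float64(27.8)}
top [[302.5 241.2]
 [308.1 221.1]
 [288.5 216.1]
 [282.6 236.2]]
scene [[340.1 230.7]
 [354.5 248.2]
 [371.8 238.5]
 [357.3 221.4]]
```

View pics/crop4.png

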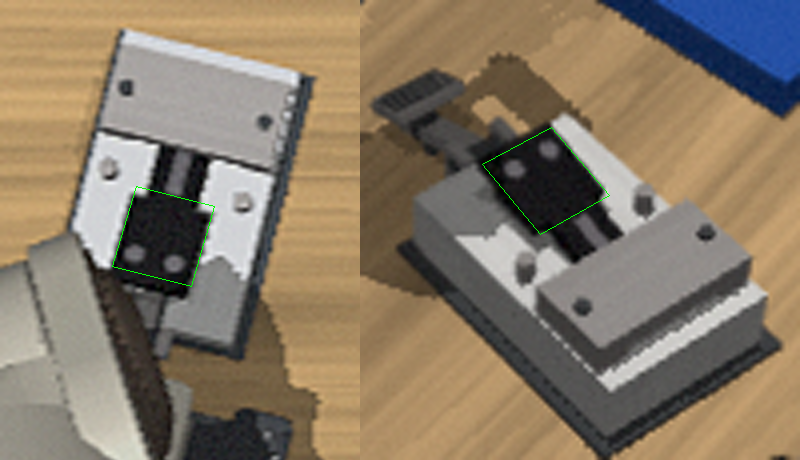

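The crop shows that the head's prediction fits. The actual head lies about 4 mm further to −x in the top view, and slope and height agree in the scene view. I'll go to the pre-grasp.

```bash
cat >> h.py <<'E'
def tilt(yaw,deg): return down(yaw)@R.from_rotvec([0,0,deg],degrees=True).as_matrix()
E
python3 - <<'E'
from h import *
print(units(mw(-30,0,90),tilt(-14.2,12.5)),tilt(-14.2,12.5).round(2).tolist(),mw(-30,0,90))
E
```

```text
[ 5.154e+00  1.355e+00 -5.100e-02  1.000e-03  3.000e-03  1.565e+00] [[0.95, -0.21, 0.25], [-0.24, 0.05, 0.97], [-0.22, -0.98, 0.0]] [588.5166395   49.95922158  90.        ]
```

{"op": "drive_tool", "data": {
  "plan": [
    {"x":1.2,"y":0.0,"z":-0.05,"ax":0.0,"ay":0.0,"az":0.5,"claw":0.75},
    {"x":2.7,"y":0.0,"z":-0.05,"ax":0.0,"ay":0.0,"az":1.0,"claw":0.75},
    {"x":4.2,"y":0.3,"z":-0.05,"ax":0.0,"ay":0.0,"az":1.55,"claw":0.75},
    {"x":5.0,"y":0.8,"z":-0.05,"ax":0.0,"ay":0.0,"az":1.55,"claw":0.75},
    {"x":5.15,"y":1.3,"z":-0.05,"ax":0.0,"ay":0.0,"az":1.55,"claw":0.75},
    {"x":5.15,"y":1.3,"z":-0.05,"ax":0.0,"ay":0.0,"az":1.55,"claw":0.75},
    {"x":5.15,"y":1.3,"z":-0.05,"ax":0.0,"ay":0.0,"az":1.55,"claw":0.75}
  ],
  "squeeze": 20
}}

```text
clock: 12.55
tool_pos: [586.6, 51.2, 91.1]
tcp_rot: [-1.571, 0.219, -0.246]
contact_force: [1.1, 0.1, 0.6]
gripper_width: 68.9
```

```bash
python3 - <<'E'
from h import *
st();print(units(mw(-30,0,46),tilt(-14.2,12.5)))
E
```

```text
{'clock': np.float64(12.6), 'tool_pos': array([586.6,  51.2,  91.1]), 'tcp_rot': array([-1.571,  0.219, -0.246]), 'contact_force': array([1.1, 0.1, 0.6]), 'gripper_width': np.float64(68.9)}
[ 0.475  1.743 -0.029  0.005  0.014 -0.005]
```

{"op": "drive_tool", "data": {
  "plan": [
    {"x":0.2,"y":0.7,"z":-0.03,"ax":0.0,"ay":0.0,"az":0.0,"claw":0.75},
    {"x":0.35,"y":1.3,"z":-0.03,"ax":0.0,"ay":0.0,"az":0.0,"claw":0.75},
    {"x":0.45,"y":1.6,"z":-0.03,"ax":0.0,"ay":0.0,"az":0.0,"claw":0.75},
    {"x":0.47,"y":1.7,"z":-0.03,"ax":0.0,"ay":0.0,"az":0.0,"claw":0.75},
    {"x":0.47,"y":1.7,"z":-0.03,"ax":0.0,"ay":0.0,"az":0.0,"claw":0.75}
  ],
  "squeeze": 20
}}

```text
clock: 13.05
tool_pos: [590.8, 49.1, 47.8]
tcp_rot: [-1.571, 0.216, -0.247]
contact_force: [-0.8, -0.1, 0.2]
gripper_width: 69.1
```

{"op": "drive_tool", "data": {
  "plan": [
    {"x":-0.08,"y":0.05,"z":0.0,"ax":0.0,"ay":0.0,"az":0.0,"claw":0.6},
    {"x":-0.08,"y":0.05,"z":0.0,"ax":0.0,"ay":0.0,"az":0.0,"claw":0.5},
    {"x":-0.08,"y":0.05,"z":0.0,"ax":0.0,"ay":0.0,"az":0.0,"claw":0.4},
    {"x":-0.08,"y":0.05,"z":0.0,"ax":0.0,"ay":0.0,"az":0.0,"claw":0.4},
    {"x":-0.08,"y":0.05,"z":0.0,"ax":0.0,"ay":0.0,"az":0.0,"claw":0.4},
    {"x":-0.08,"y":0.05,"z":0.0,"ax":0.0,"ay":0.0,"az":0.0,"claw":0.4}
  ],
  "squeeze": 15
}}

```text
clock: 13.65
tool_pos: [589.4, 50.4, 47.9]
tcp_rot: [-1.569, 0.215, -0.246]
contact_force: [-0.1, 2.8, 1.8]
gripper_width: 43.6
```

Gripped (43.6 mm for the 44 mm head). Draw along the bracket's own axis, watching the force.

{"op": "drive_tool", "data": {
  "plan": [
    {"x":-0.1,"y":0.0,"z":0.04,"ax":0.0,"ay":0.0,"az":0.0,"claw":0.3},
    {"x":-0.25,"y":0.0,"z":0.04,"ax":0.0,"ay":0.0,"az":0.0,"claw":0.3},
    {"x":-0.4,"y":0.0,"z":0.04,"ax":0.0,"ay":0.0,"az":0.0,"claw":0.3}
  ],
  "squeeze": 15
}}

```text
clock: 13.95
tool_pos: [580.5, 52.2, 50.1]
tcp_rot: [-1.571, 0.213, -0.248]
contact_force: [3.5, -0.9, 3.2]
gripper_width: 43.7
```

{"op": "drive_tool", "data": {
  "plan": [
    {"x":-0.2,"y":0.0,"z":0.0,"ax":0.0,"ay":0.0,"az":0.0,"claw":0.3},
    {"x":-0.4,"y":0.0,"z":0.0,"ax":0.0,"ay":0.0,"az":0.0,"claw":0.3},
    {"x":-0.6,"y":0.0,"z":0.0,"ax":0.0,"ay":0.0,"az":0.0,"claw":0.3},
    {"x":-0.8,"y":0.0,"z":0.0,"ax":0.0,"ay":0.0,"az":0.0,"claw":0.3}
  ],
  "squeeze": 15
}}

```text
clock: 14.35
tool_pos: [562.2, 57.4, 54.7]
tcp_rot: [-1.57, 0.212, -0.247]
contact_force: [5.5, -1.2, 3.8]
gripper_width: 43.5
```

{"op": "drive_tool", "data": {
  "plan": [
    {"x":-0.2,"y":0.0,"z":0.0,"ax":0.0,"ay":0.0,"az":0.0,"claw":0.3},
    {"x":-0.4,"y":0.0,"z":0.0,"ax":0.0,"ay":0.0,"az":0.0,"claw":0.3},
    {"x":-0.6,"y":0.0,"z":0.0,"ax":0.0,"ay":0.0,"az":0.0,"claw":0.3},
    {"x":-0.8,"y":0.0,"z":0.0,"ax":0.0,"ay":0.0,"az":0.0,"claw":0.3},
    {"x":-1.0,"y":0.0,"z":0.0,"ax":0.0,"ay":0.0,"az":0.0,"claw":0.3},
    {"x":-1.2,"y":0.0,"z":0.0,"ax":0.0,"ay":0.0,"az":0.0,"claw":0.3},
    {"x":-1.3,"y":0.0,"z":0.0,"ax":0.0,"ay":0.0,"az":0.0,"claw":0.3}
  ],
  "squeeze": 15
}}

```text
clock: 15.05
tool_pos: [528.9, 65.8, 60.7]
tcp_rot: [-1.571, 0.216, -0.247]
contact_force: [2.0, 0.1, 0.7]
gripper_width: 43.7
```

```bash
python3 - <<'E'
from h import *
st()
s=cv2.cvtColor(capture("scene"),cv2.COLOR_RGB2BGR)
save("crop5.png",cv2.resize(s[180:305,270:420],None,fx=4,fy=4,interpolation=cv2.INTER_CUBIC))
E
```

```text
{'clock': np.float64(15.0), 'tool_pos': array([528.9,  65.8,  60.7]), 'tcp_rot': array([-1.571,  0.216, -0.247]), 'contact_force': array([2. , 0.1, 0.7]), 'gripper_width': np.float64(43.7)}
```

View pics/crop5.png

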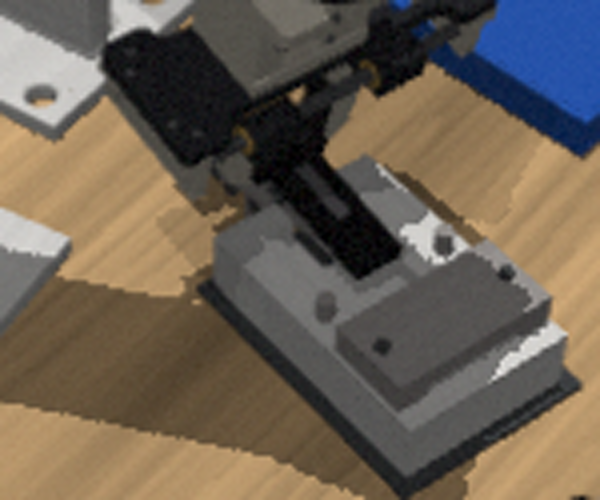

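The tail's tip is clear of the bridge (visible at crop (370,270)). Lift.

{"op": "drive_tool", "data": {
  "plan": [
    {"x":-0.15,"y":-0.3,"z":0.0,"ax":0.0,"ay":0.0,"az":0.0,"claw":0.3},
    {"x":-0.3,"y":-0.8,"z":0.0,"ax":0.0,"ay":0.0,"az":0.0,"claw":0.3},
    {"x":-0.4,"y":-1.5,"z":0.0,"ax":0.0,"ay":0.0,"az":0.0,"claw":0.3},
    {"x":-0.5,"y":-2.2,"z":0.0,"ax":0.0,"ay":0.0,"az":0.0,"claw":0.3},
    {"x":-0.6,"y":-2.8,"z":0.0,"ax":0.0,"ay":0.0,"az":0.0,"claw":0.3},
    {"x":-0.7,"y":-3.1,"z":0.0,"ax":0.0,"ay":0.0,"az":0.0,"claw":0.3},
    {"x":-0.7,"y":-3.1,"z":0.0,"ax":0.0,"ay":0.0,"az":0.0,"claw":0.3},
    {"x":-0.7,"y":-3.1,"z":0.0,"ax":0.0,"ay":0.0,"az":0.0,"claw":0.3}
  ],
  "squeeze": 25
}}

```text
clock: 15.9
tool_pos: [529.2, 65.5, 140.1]
tcp_rot: [-1.571, 0.216, -0.247]
contact_force: [-0.2, 0.2, -0.8]
gripper_width: 43.4
```

```bash
python3 - <<'E'
from h import *
st();print(units([499.8,303.3,120],down(-5.7)))
E
```

```text
{'clock': np.float64(15.9), 'tool_pos': array([529.2,  65.5, 140.1]), 'tcp_rot': array([-1.571,  0.216, -0.247]), 'contact_force': array([-0.2,  0.2, -0.8]), 'gripper_width': np.float64(43.4)}
[-3.213  1.527  8.934 -0.115 -1.052 -1.541]
```

{"op": "drive_tool", "data": {
  "plan": [
    {"x":-0.3,"y":0.1,"z":0.4,"ax":0.0,"ay":-0.1,"az":-0.1,"claw":0.3},
    {"x":-0.6,"y":0.3,"z":1.4,"ax":0.0,"ay":-0.2,"az":-0.3,"claw":0.3},
    {"x":-1.0,"y":0.5,"z":2.6,"ax":0.0,"ay":-0.4,"az":-0.5,"claw":0.3},
    {"x":-1.4,"y":0.7,"z":3.8,"ax":-0.1,"ay":-0.5,"az":-0.7,"claw":0.3},
    {"x":-1.8,"y":0.9,"z":5.0,"ax":-0.1,"ay":-0.6,"az":-0.9,"claw":0.3},
    {"x":-2.2,"y":1.1,"z":6.2,"ax":-0.1,"ay":-0.8,"az":-1.1,"claw":0.3},
    {"x":-2.6,"y":1.3,"z":7.4,"ax":-0.1,"ay":-0.9,"az":-1.3,"claw":0.3},
    {"x":-3.0,"y":1.4,"z":8.3,"ax":-0.1,"ay":-1.0,"az":-1.45,"claw":0.3},
    {"x":-3.2,"y":1.5,"z":8.8,"ax":-0.11,"ay":-1.05,"az":-1.54,"claw":0.3},
    {"x":-3.2,"y":1.5,"z":8.93,"ax":-0.11,"ay":-1.05,"az":-1.54,"claw":0.3},
    {"x":-3.2,"y":1.5,"z":8.93,"ax":-0.11,"ay":-1.05,"az":-1.54,"claw":0.3},
    {"x":-3.2,"y":1.5,"z":8.93,"ax":-0.11,"ay":-1.05,"az":-1.54,"claw":0.3}
  ],
  "squeeze": 25
}}

```text
clock: 17.1
tool_pos: [501.5, 301.1, 120.5]
tcp_rot: [-1.571, -0.0, -0.102]
contact_force: [-0.0, 0.3, -0.8]
gripper_width: 43.7
```

```bash
python3 - <<'E'
from h import *
st();print(units([499.8,303.3,10],down(-5.7)))
s=cv2.cvtColor(capture("scene"),cv2.COLOR_RGB2BGR)
save("crop6.png",cv2.resize(s[70:250,300:500],None,fx=3,fy=3,interpolation=cv2.INTER_CUBIC))
E
```

```text
{'clock': np.float64(17.1), 'tool_pos': array([501.5, 301.1, 120.5]), 'tcp_rot': array([-1.571, -0.   , -0.102]), 'contact_force': array([-0. ,  0.3, -0.8]), 'gripper_width': np.float64(43.7)}
[-7.60e-02  4.42e+00  8.20e-02  4.00e-03 -2.10e-02  2.00e-03]
```

View pics/crop6.png

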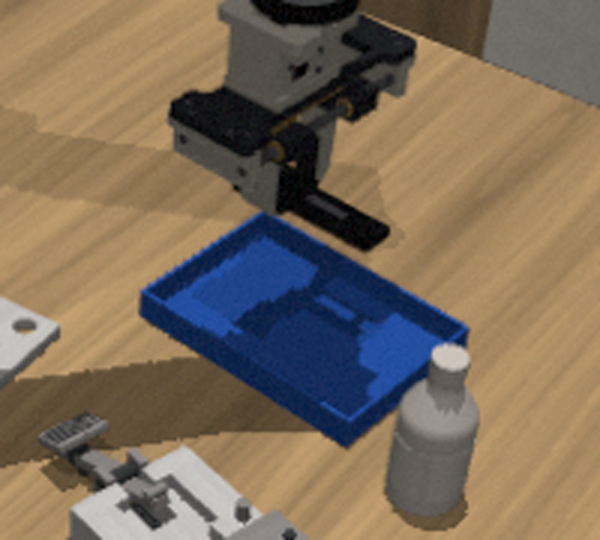

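The bracket is held level over the tray (tail tip at crop (375,235)), parallel to the tray's long side. Lower it.

{"op": "drive_tool", "data": {
  "plan": [
    {"x":-0.08,"y":0.8,"z":0.08,"ax":0.0,"ay":0.0,"az":0.0,"claw":0.3},
    {"x":-0.08,"y":1.8,"z":0.08,"ax":0.0,"ay":0.0,"az":0.0,"claw":0.3},
    {"x":-0.08,"y":2.8,"z":0.08,"ax":0.0,"ay":0.0,"az":0.0,"claw":0.3},
    {"x":-0.08,"y":3.6,"z":0.08,"ax":0.0,"ay":0.0,"az":0.0,"claw":0.3},
    {"x":-0.08,"y":4.1,"z":0.08,"ax":0.0,"ay":0.0,"az":0.0,"claw":0.3},
    {"x":-0.08,"y":4.35,"z":0.08,"ax":0.0,"ay":0.0,"az":0.0,"claw":0.3},
    {"x":-0.08,"y":4.42,"z":0.08,"ax":0.0,"ay":0.0,"az":0.0,"claw":0.3},
    {"x":-0.08,"y":4.46,"z":0.08,"ax":0.0,"ay":0.0,"az":0.0,"claw":0.3}
  ],
  "squeeze": 25
}}

```text
clock: 17.95
tool_pos: [499.6, 305.6, 9.9]
tcp_rot: [-1.569, -0.001, -0.1]
contact_force: [0.2, 0.6, -0.7]
gripper_width: 43.5
```

{"op": "drive_tool", "data": {
  "plan": [
    {"x":0.0,"y":0.04,"z":0.0,"ax":0.0,"ay":0.0,"az":0.0,"claw":0.3},
    {"x":0.0,"y":0.08,"z":0.0,"ax":0.0,"ay":0.0,"az":0.0,"claw":0.3},
    {"x":0.0,"y":0.12,"z":0.0,"ax":0.0,"ay":0.0,"az":0.0,"claw":0.3},
    {"x":0.0,"y":0.12,"z":0.0,"ax":0.0,"ay":0.0,"az":0.0,"claw":0.3}
  ],
  "squeeze": 25
}}

```text
clock: 18.35
tool_pos: [499.0, 305.5, 6.5]
tcp_rot: [-1.57, -0.001, -0.1]
contact_force: [0.3, 0.4, -0.5]
gripper_width: 43.6
```

{"op": "drive_tool", "data": {
  "plan": [
    {"x":0.0,"y":0.04,"z":0.0,"ax":0.0,"ay":0.0,"az":0.0,"claw":0.3},
    {"x":0.0,"y":0.08,"z":0.0,"ax":0.0,"ay":0.0,"az":0.0,"claw":0.3},
    {"x":0.0,"y":0.08,"z":0.0,"ax":0.0,"ay":0.0,"az":0.0,"claw":0.3}
  ],
  "squeeze": 25
}}

```text
clock: 18.65
tool_pos: [499.0, 305.5, 4.4]
tcp_rot: [-1.57, -0.001, -0.1]
contact_force: [0.1, 0.2, 0.4]
gripper_width: 43.6
```

Contact is just starting (−0.8 to +0.4 N). Release and retreat.

{"op": "drive_tool", "data": {
  "plan": [
    {"x":0.0,"y":0.0,"z":0.0,"ax":0.0,"ay":0.0,"az":0.0,"claw":0.6},
    {"x":0.0,"y":0.0,"z":0.0,"ax":0.0,"ay":0.0,"az":0.0,"claw":0.7},
    {"x":0.0,"y":0.0,"z":0.0,"ax":0.0,"ay":0.0,"az":0.0,"claw":0.7},
    {"x":0.0,"y":-0.4,"z":0.0,"ax":0.0,"ay":0.0,"az":0.0,"claw":0.7},
    {"x":0.0,"y":-1.4,"z":0.0,"ax":0.0,"ay":0.0,"az":0.0,"claw":0.7},
    {"x":0.0,"y":-3.0,"z":0.0,"ax":0.0,"ay":0.0,"az":0.0,"claw":0.7},
    {"x":-1.0,"y":-4.8,"z":1.0,"ax":0.0,"ay":0.0,"az":0.0,"claw":0.7},
    {"x":-2.0,"y":-6.0,"z":2.5,"ax":0.0,"ay":0.0,"az":0.0,"claw":0.7},
    {"x":-3.0,"y":-6.5,"z":4.0,"ax":0.0,"ay":0.0,"az":0.0,"claw":0.7},
    {"x":-3.0,"y":-6.5,"z":4.0,"ax":0.0,"ay":0.0,"az":0.0,"claw":0.7}
  ],
  "squeeze": 25
}}

```text
clock: 19.65
tool_pos: [430.4, 420.5, 171.5]
tcp_rot: [-1.561, -0.002, -0.091]
contact_force: [0.3, 0.9, 0.5]
gripper_width: 63.7
```

```bash
python3 - <<'E'
from h import *
st()
t=cv2.cvtColor(capture("top"),cv2.COLOR_RGB2BGR);s=cv2.cvtColor(capture("scene"),cv2.COLOR_RGB2BGR)
a=cv2.resize(t[130:330,130:510],None,fx=2,fy=2,interpolation=cv2.INTER_CUBIC);b=s[130:400,140:520]
B=np.zeros((270,760,3),np.uint8);B[:,:380]=b;B[:220,400:740]=cv2.resize(s[130:240,330:500],None,fx=2,fy=2)
save("fin.png",np.vstack([a[:325],B]));
hs=cv2.cvtColor(t,cv2.COLOR_BGR2HSV)
m=cv2.inRange(hs,(0,0,0),(180,255,50));k=np.zeros_like(m);k[212:305,148:222]=255
r,_=rect(m&k,"top",14);print("bracket",r)
m=cv2.inRange(hs,(0,0,110),(180,60,255));k[:]=0;k[225:320,415:500]=255;r,_=rect(m&k,"top",48);print("cover",r)
E
```

```text
{'clock': np.float64(19.6), 'tool_pos': array([430.4, 420.5, 171.5]), 'tcp_rot': array([-1.561, -0.002, -0.091]), 'contact_force': array([0.3, 0.9, 0.5]), 'gripper_width': np.float64(63.7)}
bracket ((524.0277709960938, 301.0032958984375), (44.83625793457031, 118.42117309570312), 83.2740707397461)
cover ((500.38970947265625, -307.4914245605469), (100.66349029541016, 88.96282958984375), 68.67622375488281)
```

View pics/fin.png

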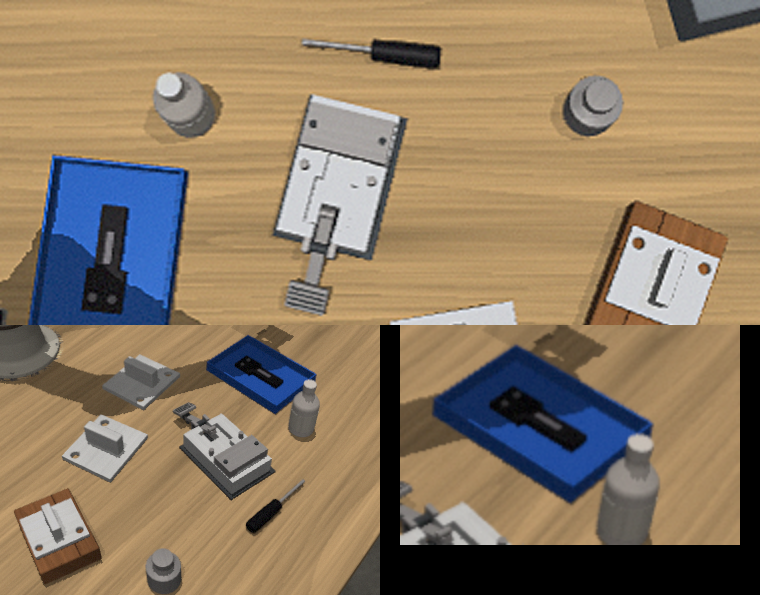

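The bracket lies flat mid-tray, measuring 118×45 mm at (524,301). The cover is centred on the block at (500,−307). The bystanders haven't moved.

```bash
python3 -c "
from plant import workorder
print(workorder.hand_in())"
```

```text
the job is handed in; nothing more can be done
None
```

The job is handed in, after about 20 s of the 64 s allowed. I lifted the cover off the pins onto the block and pressed the lever to its stop. I then drew the bracket out along its own slope and laid it in the tray.

Last checks from the final pictures:
- **Cover:** it lies at (500.4, −307.5), about 1 mm from the block's middle, and its measured outline matches its size.
- **Bracket:** it lies flat in the tray at (524, 301), about 4 mm from the tray's middle.
- **Bystanders:** the bottle, weight and screwdriver look unmoved. I judged this by eye, not by measurement.
- **Forces:** the highest I read was about 21 N, at the lever's stop, and under 8 N while drawing the bracket. These readings come only at the end of each move, so a brief peak in between would not show.

Two things disagreed or went unconfirmed:
- **Pedal position:** in the pictures it came out 7 mm nearer the mould than stated. Contact was still good.
- **Lever angle:** I did not measure it. That it was fully down is inferred from the force rise and the raised head.

The first two move calls were refused because every row needs all seven keys; nothing moved in those.

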